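# Tip a rinsed well plate over to drain

## Robot

A 6-joint arm with a two-finger parallel gripper is mounted at the origin on the work surface. World frame = base frame: x ahead of the robot, y to its left, z up, the work surface at z = 0. Lengths are in m, angles in rad, forces in N, time in s.
With the tool pointing down it reaches from about 0.275 to 1 m from the base axis. Payload 8.4 kg.
Tool frame: the origin (TCP) lies at the very end of the fingers, on their centre line; the grasp point (between the pads) lies 19 mm behind it; z points along the fingers, y is the line along which they close (so a half turn about z gives the same grasp; the last joint's range is limited). The gripper opens to 85 mm and grips with 20 to 120 N. Pads are 22 mm wide; open, the fingers measure 114 mm over their backs; the gripper's body (76 mm by 85 mm) begins 54 mm behind the grasp point. The pads swing forward as they close: fully open they stand 13 mm farther back than shut.
Start: joints at [-0.002, 0.353, 1.633, -0, 1.155, -0.002], TCP at [0.625, -0, 0.206] pointing down, gripper open.
Joint ranges: [-2.63, 2.63], [-0.92, 2.1], [0.06, 2.66], [-1.3, 4.44], [0, 2.69], [-3.02, 3.02]. Speed limits (rad/s): [2.22, 2.22, 2.79, 3.14, 3.14, 3.14].

## Interface

Orientations are given as a unit quaternion [w, x, y, z].
In Python, from station import * gives the robot as it stands.
- The arm moves only by the tool play_rows, never from a script. Its argument "plan" is a list of rows, each a list of 3 entries, a list of its own where there are three numbers: the opening, from -1 (shut) to 1 (fully open), so that 0 is half open, then the shift along the tool's x, y, z in m, then the turn, a rotation vector about the tool's x, y, z in rad. In form: [[fingers, [dx, dy, dz], [ax, ay, az]], ...]. A call has 1 to 5 rows; each row shifts and turns the commanded pose from where the row before left it, along the tool's axes as they then stand; what a row does not reach is not made up. A row lasts 1/8 s, in which the tool goes at most 62.5 mm and 10.7 degrees, less where a joint would pass 70% of its speed; a pose out of reach is approached as far as the arm can. A call is refused whole if a number of a shift passes 0.0625 or a number of a turn 0.188, either way. A call with a gripper value outside its range is refused whole. The fingers move at their own pace and stop on an object; "grip_force" is the grip in N (left out, the last holds). Time passes only in rows, so rows that do not move let the fingers close. It gives the time, the measured TCP pose, the force, the opening and the grip force at its end, in the units of the state.
- observe(): the state, without advancing time (a new reading comes with each control period).
- get_image(name): name is "scene" or "side" or "wrist"; returns a dict with "color" (384x512x3 uint8, red, green, blue), "fx", "fy", "cx", "cy" (pixels), "dist" ([k1, k2, p1, p2, k3] as OpenCV has them; the pictures are not rectified), "cam_to_world" (4x4, takes a point from camera to world coordinates). Camera axes: x right, y up, looking along -z (the intrinsics and any distortion apply to the point x, -y, -z); pixel columns grow to the right and rows downward; lengths in m; the calibration is good to about 2 mm. A picture is of the moment at which its call begins. There is no depth.
- close_job(): hands the job in; it is judged then, once.
The state is a dict: "time": time; "joints": joint angles; "qvel": joint speeds; "tau": joint torques, N m; "tool_pos": TCP position; "ee_rot": TCP orientation; "contact_force": force on the tool from outside, world axes, zero at the start; "moment": the same for the moment, N m; "finger_gap": finger opening in m; "gripper_force": force on a finger pad.
Only numpy, scipy, OpenCV 4.12 (cv2) and the standard library are available. Lean on these libraries where they do the work, as an engineer would, in place of code of your own. Each camera call takes 0.05 s, during which the arm holds its last target. There are 200 camera calls.

## Task

Turn the rinsed well plate wells-down on the draining board so that it can drain, without gripping or lifting it: with the fingertips push it along the board against the curved stop until it tips up and leans on the stop, then, from behind its raised edge, push it back over so that it falls on its face. It must end lying flat, wholly on the board in front of the stop, and the other things stay where they are.

Things in the scene. Friction and masses are not known exactly. Their poses are not given: they have to be found in the camera images.
- station: fixed steel draining board, 260 (its x) x 300 (its y) mm, 4 mm thick; the part before the stop is covered by a rough blue absorbent liner, 1 mm thick (200 mm wide). Origin: centre of its underside, on the table. Its x axis points towards the back stop, which stands on the board; the board is turned up to 0.35 rad either way.
- stop_foot (a point): middle of the line where the stop's curved front begins, level with the bare board's upper face (1 mm under the liner's); 60 mm along the board's +x from its origin. The stop is 150 mm wide (board's y). From here its front rises through (16, 13), (26, 28) to (34, 50) mm (along board x, above the board): 40 degrees at first, 70 at the top, so the edge of a flat thing pushed against it rides up; once the lower edge is at this line it goes no further.
- stop_top (a point): middle of the stop's top edge: 34 mm beyond the foot along board x, 50 mm above the board. The polished sheet is 4 mm thick; behind it is free room apart from two low brackets.
- plate: loose 24-well plate, white plastic, a flat slab 86 (its x) x 128 (its y) x 18 (its z) mm over all (above its 5 mm skirt 80 x 122), 50 to 95 g. Origin: centre of its underside; +z is the side with 24 round grey wells, the other is plain. It starts wells up, flat on the board before the stop, +x long edge towards the stop (within 0.2 rad of square, 10 to 50 mm off, up to 15 mm sideways).
- plate_center (a point): centre of the plate, half-way through its 18 mm. Tipped back from leaning on the stop, the plate goes over by itself once it is about 12 degrees past vertical.
- plate_near_edge (a point): middle of the plate's long side face that starts away from the stop (plate x = -43 mm), half-way through its thickness
- plate_far_edge (a point): middle of the plate's long side face that starts towards the stop (plate x = +43 mm), half-way through its thickness. When the plate leans on the stop with its lower edge at the stop's foot (about 56 degrees), this upper edge projects about 20 mm above the stop's top.
- vial: small capped vial, 26 mm across, 50 mm tall, stands on the draining board beside the plate (+y side); leave alone. Origin: centre of its underside
- slide_box: small grey box with clear lid, 52 x 34 x 30 mm, lies on the draining board near its -y edge; leave alone. Origin: centre of its underside
- specimen_jar: white-capped jar, 52 mm across, 60 mm tall, stands on the table just beyond the board's -y edge; leave alone. Origin: centre of its underside
- pipette: white hand pipette lying on the table just beyond the board's +y edge, about 240 mm long, up to 30 mm wide and 18 mm high; leave alone. Origin: centre of its underside, 20 mm from the middle of its body
- tweezers: steel tweezers, 110 x 12 mm, 8 mm high, lying along y on the board behind the stop, near the board's far edge; leave alone. Origin: centre of its underside
Mind the look-alikes: they are no part of the job. Of the things shaped like the plate, the white one is meant.

How it is judged:
By the outcome, as a careful person would: the job done as asked, in the order asked, and still so for the second after the job is handed in, with the robot touching nothing.
It also fails if it takes over 51 s, if anything falls off the work surface, if the arm or the gripper's body presses on something with over 40 N, if the wrist force passes 120 N, or if a joint passes its speed limit or range.

## Working session

There is one attempt and no reset: what is moved stays moved. The work goes in short steps, Python scripts to look and compute and a tool call to move; the robot and the scene stay as the last step left them, time stands still between calls to the robot, and variables do not carry over. Pictures are saved under pics/ and viewed, at most 10 in all, crops included, and the job is handed in when it is done.

Besides the shell and the picture viewer there is one more tool, called after "Emit:" by a JSON object that holds its "method" and its "body", one argument or row to a line. play_rows: Moves the arm, as the interface text tells. Its arguments: {"type":"object","properties":{"plan":{"type":"array"},"grip_force":{"type":"number"}},"required":["plan"]}

```bash
mkdir -p pics; cat > h.py <<'E'
from station import *
import numpy as np, cv2
from scipy.spatial.transform import Rotation as R
def K(im): return np.array([[im['fx'],0,im['cx']],[0,im['fy'],im['cy']],[0,0,1.]])
def ray(im,px,z):
    u=cv2.undistortPoints(np.array(px,float).reshape(-1,1,2),K(im),np.array(im['dist'],float)).reshape(-1,2)
    T=np.array(im['cam_to_world']); z=np.broadcast_to(z,len(u))
    d=np.c_[u[:,0],-u[:,1],-np.ones(len(u))]@T[:3,:3].T; o=T[:3,3]
    return o+d*((z-o[2])/d[:,2])[:,None]
def proj(im,P):
    T=np.linalg.inv(np.array(im['cam_to_world'])); p=np.array(P,float)@T[:3,:3].T+T[:3,3]
    p=p*[1,-1,-1]; return cv2.projectPoints(p,np.zeros(3),np.zeros(3),K(im),np.array(im['dist'],float))[0].reshape(-1,2)
def save(im,f,crop=None,s=1.5):
    c=im['color'][...,::-1]
    if crop: c=c[crop[1]:crop[3],crop[0]:crop[2]]
    cv2.imwrite('pics/'+f,cv2.resize(c,None,fx=s,fy=s,interpolation=cv2.INTER_CUBIC))
E
python3 - <<'E'
from h import *
ims=[get_image(n) for n in ('scene','side')]
for im,n in zip(ims,('scene','side')):
    save(im,n+'0.png',None,1.5); print(np.round(im['cam_to_world'],3).tolist())
print(observe()['ee_rot'],observe()['time'])
E
```

```text
[[0.09, -0.686, 0.722, 1.181], [0.996, 0.058, -0.069, -0.057], [0.005, 0.725, 0.689, 0.7], [0.0, 0.0, 0.0, 1.0]]
[[-0.981, 0.123, -0.153, 0.359], [-0.195, -0.514, 0.835, 0.803], [0.023, 0.849, 0.528, 0.561], [0.0, 0.0, 0.0, 1.0]]
[-4.63413203e-04  7.07105740e-01  7.07107510e-01 -4.76228392e-04] 0.1
```

View pics/scene0.png

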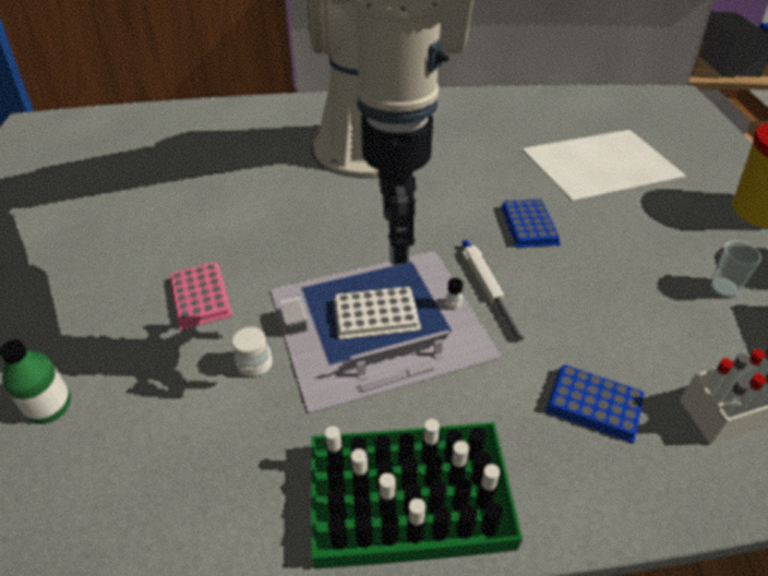

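View pics/side0.png

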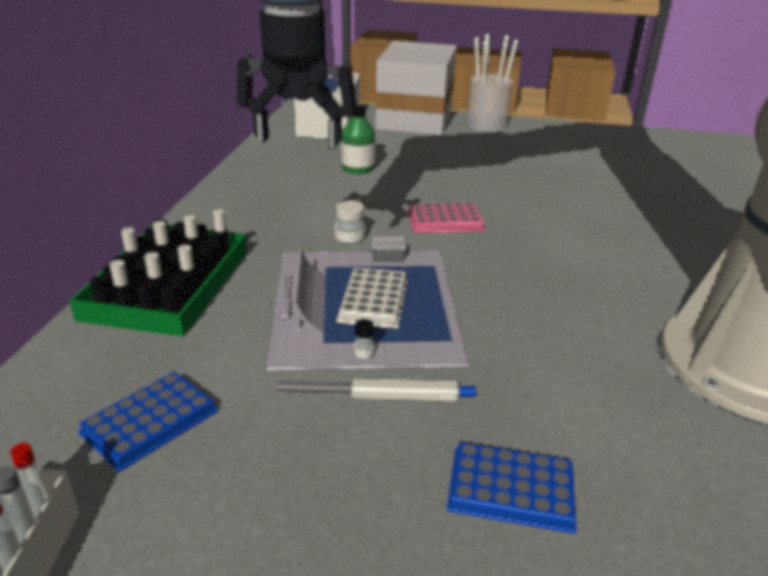

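The candidates shaped like the plate, in the scene view's 768 px frame, are white at (375,312), pink at (200,294) and blue at (530,222) and (597,402). The white one on the blue liner before the stop is the one meant. I'll fit its pose and confirm it in a crop.

```bash
cat > fit.py <<'E'
from h import *
from scipy.optimize import least_squares
def T2(p,P):
    c,s=np.cos(p[2]),np.sin(p[2]); P=np.asarray(P,float)
    return np.c_[p[0]+c*P[:,0]-s*P[:,1],p[1]+s*P[:,0]+c*P[:,1],P[:,2]]
BC=np.array([[-.13,-.15,.004],[-.13,.15,.004],[.13,.15,.004],[.13,-.15,.004]])
def plate(z=.005):
    return np.array([[sx*.043,sy*.064,z] for sx,sy in((-1,-1),(-1,1),(1,1),(1,-1))]+[[sx*.040,sy*.061,z+.018] for sx,sy in((-1,-1),(-1,1),(1,1),(1,-1))])
E
python3 - <<'E'
from fit import *
S,D=get_image('scene'),get_image('side')
bs=np.array([[272,290],[435,254],[500,353],[307,403]])/1.5
bd=np.array([[441,252],[467,364],[269,367],[279,252]])/1.5
f=lambda p:np.r_[(proj(S,T2(p,BC))-bs).ravel(),(proj(D,T2(p,BC))-bd)[1:3].ravel()]
# side order: (-x,-y) upper right, (-x,+y) lower right, (+x,+y) lower left, (+x,-y) upper left
f=lambda p:np.r_[(proj(S,T2(p,BC))-bs).ravel(),(proj(D,T2(p,BC))-bd).ravel()]
r=least_squares(f,[.65,0,0]);b=r.x;print('board',b,np.round(r.fun,1))
# plate: mask
def mask(im,quad):
    m=np.zeros((384,512),np.uint8);cv2.fillConvexPoly(m,np.int32(quad),1)
    h=cv2.cvtColor(im['color'],cv2.COLOR_RGB2HSV); return (m>0)&(h[...,1]<75)&(h[...,2]>105)
inner=np.array([[-.13,-.10,.005],[-.13,.10,.005],[.058,.10,.005],[.058,-.10,.005]])
from scipy.optimize import minimize
ms=[mask(S,proj(S,T2(b,inner))),mask(D,proj(D,T2(b,inner)))]
out=[]
for k,(im,m) in enumerate(zip((S,D),ms)):
    m=cv2.morphologyEx(m.astype(np.uint8),cv2.MORPH_CLOSE,np.ones((7,7)))
    m=cv2.morphologyEx(m,cv2.MORPH_OPEN,np.ones((5,5)))
    n,l,st,ce=cv2.connectedComponentsWithStats(m); i=1+np.argmax(st[1:,4]); out.append((l==i).astype(np.uint8)); print(k,st[i],ce[i])
def iou(p,which=(0,1)):
    s=0
    for k in which:
        im=(S,D)[k]; q=proj(im,T2(p,plate())); r=np.zeros((384*4,512*4),np.uint8)
        cv2.fillConvexPoly(r,cv2.convexHull(np.int32(q*4+2)),1); r=cv2.resize(r.astype(np.float32),(512,384),interpolation=cv2.INTER_AREA)
        s+=np.abs(r-out[k]).sum()
    return s
c0=ray(S,[[375/1.5,312/1.5]],.02)[0]
for w in ((0,),(1,),(0,1)):
    best=min((minimize(iou,[c0[0],c0[1],b[2]+a],args=(w,),method='Nelder-Mead',options=dict(initial_simplex=np.array([c0[0],c0[1],b[2]+a])+np.r_[np.zeros((1,3)),np.diag([.01,.01,.1])])) for a in(-.15,0,.15)),key=lambda r:r.fun)
    print('plate',w,best.x,best.fun)
p=best.x
c,s=np.cos(b[2]),np.sin(b[2]); d=p[:2]-b[:2]; print('in board',c*d[0]+s*d[1],-s*d[0]+c*d[1],p[2]-b[2])
tiles=[]
for im,box in((S,(170,155,345,275)),(D,(165,150,325,260))):
    a=cv2.resize(im['color'][...,::-1],None,fx=4,fy=4,interpolation=cv2.INTER_CUBIC)
    dr=lambda P,col:cv2.polylines(a,[np.int32(proj(im,P)*4+2)],True,col,1)
    dr(T2(b,BC),(0,0,255)); q=T2(p,plate()); dr(q[:4],(0,255,0)); dr(q[4:],(0,255,0))
    st=T2(b,[[.06,-.075,.004],[.06,.075,.004],[.094,.075,.054],[.094,-.075,.054]]); dr(st,(0,255,255))
    a=a[box[1]*4:box[3]*4,box[0]*4:box[2]*4]; tiles.append(cv2.resize(a,(520,300)))
cv2.imwrite('pics/c1.png',np.vstack(tiles))
E
```

```text
board [ 0.53791327 -0.01481916  0.25130683] [-1.3 -1.9  0.  -3.3  0.7  1.2  0.   4.8 -0.3 -0.6  1.6  0.7 -1.7  1.
  2.9  0.1]
0 [ 224  191   57   39 1777] [252.2960045  209.09229038]
1 [ 224  177   47   42 1591] [248.51917033 196.72847266]
plate (0,) [ 0.52759319 -0.01788397  0.04449512] 163.1875
plate (1,) [ 0.5297868  -0.02626188  0.0864818 ] 162.5
plate (0, 1) [ 0.5281915  -0.01863704  0.06342611] 390.5
in board -0.010365790906865981 -0.0012804387362352313 -0.18788072412513385
```

View pics/c1.png

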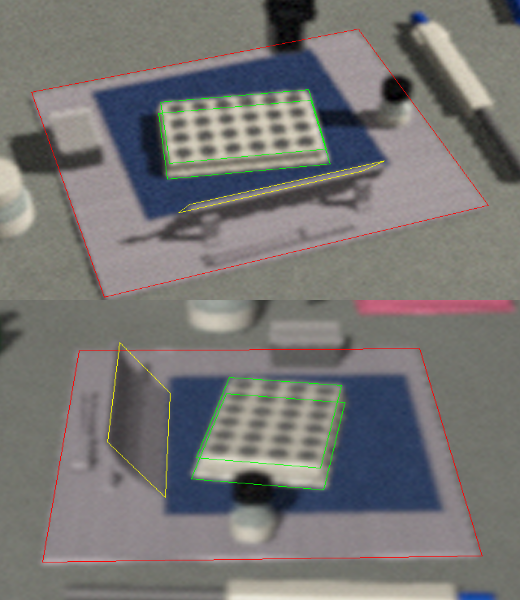

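The pose fits well: the overlay matches the white wells-up plate on the liner, at scene crop (245,135). The plate is yawed about -0.18 rad relative to the board, with its front edge about 27 mm from the stop. I'll turn the tool so its x axis lies along board x and move behind the near edge.

Emit:
{"method": "play_rows", "body": {
  "plan": [
    [0,[0,0,0],[0,0,0.188]],
    [0,[0,0,0],[0,0,0.188]],
    [0,[0,0,0],[0,0,0.188]],
    [0,[0,0,0],[0,0,0.188]],
    [0,[0,0,0],[0,0,0.188]]
  ]
}}

```text
time: 0.82
tool_pos: [0.6248, -0.0, 0.206]
ee_rot: [-0.0, 0.951, 0.308, -0.0]
contact_force: [0.5, 0.4, -0.1]
finger_gap: 0.0425
gripper_force: 0.0
```

Emit:
{"method": "play_rows", "body": {
  "plan": [
    [0,[0,0,0],[0,0,0.188]],
    [0,[0,0,0],[0,0,0.188]],
    [0,[-0.061,-0.002,0],[0,0,0]],
    [0,[-0.061,-0.002,0],[0,0,0]],
    [0,[-0.061,-0.002,0],[0,0,0]]
  ]
}}

```text
time: 1.45
tool_pos: [0.4446, -0.0412, 0.2059]
ee_rot: [0.0, 0.992, 0.129, -0.0]
contact_force: [-0.4, -1.5, 0.8]
finger_gap: 0.0429
gripper_force: 0.0
```

Emit:
{"method": "play_rows", "body": {
  "plan": [
    [0,[0,0,0.05],[0,0,0]],
    [0,[0,0,0.05],[0,0,0]],
    [0,[0,0,0.05],[0,0,0]],
    [0,[0,0,0.02],[0,0,0]],
    [0,[0,0,0],[0,0,0]]
  ]
}}

```text
time: 2.08
tool_pos: [0.4452, -0.0408, 0.035]
ee_rot: [-0.0, 0.992, 0.129, -0.002]
contact_force: [-0.7, 0.2, 0.4]
finger_gap: 0.0428
gripper_force: 0.0
```

```bash
cat > st.py <<'E'
from fit import *
b=np.array([.5379,-.0148,.2513]);o=observe();t=np.array(o['tool_pos'])
c,s=np.cos(b[2]),np.sin(b[2]);d=t[:2]-b[:2]
M=R.from_quat(np.roll(o['ee_rot'],-1)).as_matrix()
print('t',o['time'],'board xy',np.round([c*d[0]+s*d[1],-s*d[0]+c*d[1]],4),'z',t[2].round(4),'toolx ang',np.arctan2(M[1,0],M[0,0]).round(3),'F',np.round(o['contact_force'],2),'gap',o['finger_gap'])
E
python3 - <<'E'
import st
from h import *
S=get_image('scene');D=get_image('side')
a=[cv2.resize(i['color'][b[1]:b[3],b[0]:b[2],::-1],(560,300),interpolation=cv2.INTER_CUBIC) for i,b in((S,(170,155,345,249)),(D,(165,160,340,254)))]
cv2.imwrite('pics/c2.png',np.vstack(a))
E
```

```text
t 2.075 board xy [-0.0962 -0.0022] z 0.035 toolx ang 0.258 F [-0.71  0.24  0.42] gap 0.04275053723251719
```

View pics/c2.png

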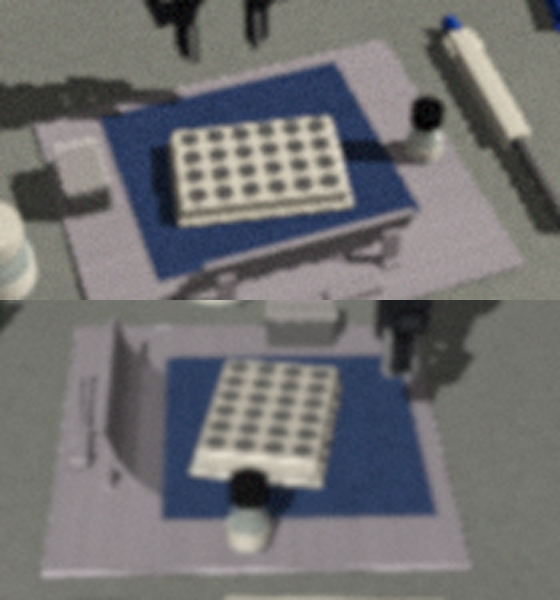

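The picture shows both fingertips just behind the near edge (second tile at about (400,365)) with the plate clear. Next I lower and push.

Emit:
{"method": "play_rows", "body": {
  "plan": [
    [0,[0,0,0.015],[0,0,0]],
    [0,[0,0,0.011],[0,0,0]],
    [0,[0.008,0,0],[0,0,0]],
    [0,[0.008,0,0],[0,0,0]],
    [0,[0.008,0,0],[0,0,0]]
  ]
}}

```text
time: 2.8
tool_pos: [0.4709, -0.0346, 0.0106]
ee_rot: [0.0, 0.992, 0.129, 0.0]
contact_force: [0.1, 0.1, -0.2]
finger_gap: 0.0425
gripper_force: 0.0
```

Emit:
{"method": "play_rows", "body": {
  "plan": [
    [0,[0.008,0,0],[0,0,0]],
    [0,[0.008,0,0],[0,0,0]],
    [0,[0.008,0,0],[0,0,0]],
    [0,[0.008,0,0],[0,0,0]],
    [0,[0.006,0,0],[0,0,0]]
  ]
}}

```text
time: 3.42
tool_pos: [0.507, -0.025, 0.0103]
ee_rot: [0.0, 0.992, 0.129, 0.0]
contact_force: [-0.3, 0.2, -0.5]
finger_gap: 0.0424
gripper_force: 0.0
```

```bash
python3 - <<'E'
import st
from h import *
S=get_image('scene');D=get_image('side')
a=[cv2.resize(i['color'][b[1]:b[3],b[0]:b[2],::-1],(560,300),interpolation=cv2.INTER_CUBIC) for i,b in((S,(170,155,345,249)),(D,(165,160,340,254)))]
cv2.imwrite('pics/c3.png',np.vstack(a))
E
```

```text
t 3.425 board xy [-0.0324 -0.0022] z 0.0103 toolx ang 0.258 F [-0.35  0.25 -0.48] gap 0.042422073947106356
```

View pics/c3.png

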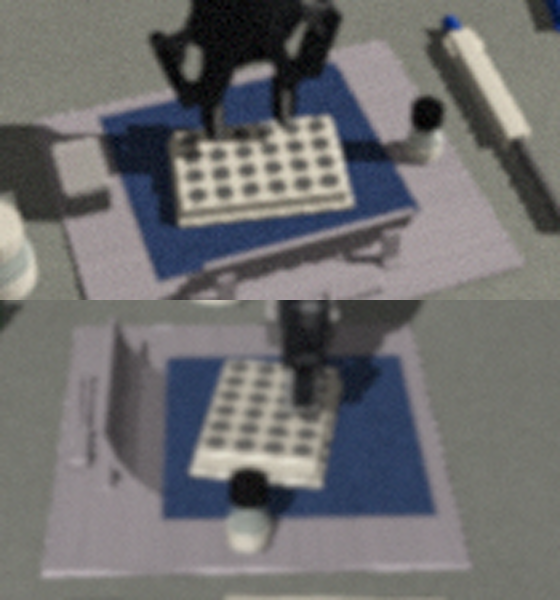

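The tiles show the fingertips over the near row of wells (second tile (303,400)) and the plate unmoved. When half open, the tips sit about 13 mm behind the TCP, too high to push. I'll back off and go lower, feeling for the liner.

Emit:
{"method": "play_rows", "body": {
  "plan": [
    [0,[0,0,-0.006],[0,0,0]],
    [0,[-0.028,0,0],[0,0,0]],
    [0,[-0.028,0,0],[0,0,0]],
    [0,[0,0,0.01],[0,0,0]],
    [0,[0,0,0.004],[0,0,0]]
  ]
}}

```text
time: 4.15
tool_pos: [0.4529, -0.0395, 0.0021]
ee_rot: [0.0, 0.992, 0.129, 0.0]
contact_force: [0.3, -1.1, 1.1]
finger_gap: 0.043
gripper_force: 0.0
```

Emit:
{"method": "play_rows", "body": {
  "plan": [
    [0,[0,0,0.003],[0,0,0]],
    [0,[0,0,0],[0,0,0]]
  ]
}}

```text
time: 4.4
tool_pos: [0.4527, -0.0393, -0.001]
ee_rot: [-0.0, 0.992, 0.129, -0.0]
contact_force: [-0.1, 0.4, 0.4]
finger_gap: 0.0428
gripper_force: 0.0
```

Emit:
{"method": "play_rows", "body": {
  "plan": [
    [0,[0,0,0.002],[0,0,0]],
    [0,[0,0,0],[0,0,0]]
  ]
}}

```text
time: 4.65
tool_pos: [0.4524, -0.0394, -0.0028]
ee_rot: [-0.0, 0.992, 0.129, -0.0]
contact_force: [0.3, 0.8, 0.7]
finger_gap: 0.0429
gripper_force: 0.0
```

Emit:
{"method": "play_rows", "body": {
  "plan": [
    [0,[0,0,0.002],[0,0,0]],
    [0,[0,0,0],[0,0,0]]
  ]
}}

```text
time: 4.9
tool_pos: [0.4523, -0.0394, -0.0048]
ee_rot: [-0.0, 0.992, 0.129, -0.0]
contact_force: [1.2, 0.9, -0.4]
finger_gap: 0.0421
gripper_force: 0.0
```

Emit:
{"method": "play_rows", "body": {
  "plan": [
    [0,[0.01,0,0],[0,0,0]],
    [0,[0.01,0,0],[0,0,0]],
    [0,[0.006,0,0],[0,0,0]],
    [0,[0.006,0,0],[0,0,0]],
    [0,[0.006,0,0],[0,0,0]]
  ]
}}

```text
time: 5.52
tool_pos: [0.4893, -0.0296, -0.0047]
ee_rot: [-0.0, 0.992, 0.129, -0.0]
contact_force: [-0.9, -1.2, 2.1]
finger_gap: 0.0424
gripper_force: 0.9
```

Emit:
{"method": "play_rows", "body": {
  "plan": [
    [0,[0.006,0,0],[0,0,0]],
    [0,[0.006,0,0],[0,0,0]],
    [0,[0,0,0],[0,0,0]]
  ]
}}

```text
time: 5.9
tool_pos: [0.5013, -0.0265, -0.0047]
ee_rot: [0.0, 0.992, 0.129, 0.0]
contact_force: [-0.0, -0.1, 0.1]
finger_gap: 0.0425
gripper_force: 0.0
```

```bash
python3 - <<'E'
import st
from h import *
S=get_image('scene');D=get_image('side')
a=[cv2.resize(i['color'][b[1]:b[3],b[0]:b[2],::-1],(560,300),interpolation=cv2.INTER_CUBIC) for i,b in((S,(170,155,345,249)),(D,(165,160,340,254)))]
cv2.imwrite('pics/c4.png',np.vstack(a))
E
```

```text
t 5.9 board xy [-0.0383 -0.0023] z -0.0047 toolx ang 0.258 F [-0.02 -0.06  0.06] gap 0.04250238347142193
```

View pics/c4.png

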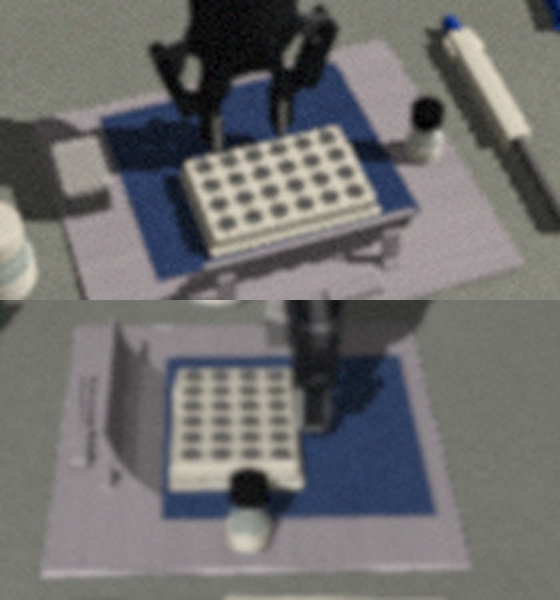

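The plate is now square to the board and close to the stop (second tile: front edge x≈172, liner end ≈163). I'll tilt the wrist back slightly so the gripper body stays clear of the rising plate, then keep pushing.

Emit:
{"method": "play_rows", "body": {
  "plan": [
    [0,[0,0,-0.002],[0,0.18,0]],
    [0,[0.008,0,0.0015],[0,0,0]],
    [0,[0.008,0,0.0015],[0,0,0]],
    [0,[0.008,0,0.0015],[0,0,0]],
    [0,[0.008,0,0.0015],[0,0,0]]
  ]
}}

```text
time: 6.62
tool_pos: [0.533, -0.018, -0.0026]
ee_rot: [-0.012, 0.988, 0.129, 0.089]
contact_force: [-10.8, -3.5, 17.6]
finger_gap: 0.0429
gripper_force: 9.9
```

Emit:
{"method": "play_rows", "body": {
  "plan": [
    [0,[0.008,0,0.0015],[0,0,0]],
    [0,[0.008,0,0.0015],[0,0,0]],
    [0,[0,0,0],[0,0,0]]
  ]
}}

```text
time: 7.0
tool_pos: [0.5478, -0.0137, -0.0016]
ee_rot: [-0.012, 0.988, 0.129, 0.088]
contact_force: [-14.4, -1.5, 33.0]
finger_gap: 0.0429
gripper_force: 17.4
```

```bash
python3 - <<'E'
import st
from h import *
S=get_image('scene');D=get_image('side')
a=[cv2.resize(i['color'][b[1]:b[3],b[0]:b[2],::-1],(560,300),interpolation=cv2.INTER_CUBIC) for i,b in((S,(170,155,345,249)),(D,(165,160,340,254)))]
cv2.imwrite('pics/c5.png',np.vstack(a))
E
```

```text
t 7.0 board xy [ 0.0099 -0.0014] z -0.0016 toolx ang 0.259 F [-14.4   -1.47  32.99] gap 0.04291347858235729
```

View pics/c5.png

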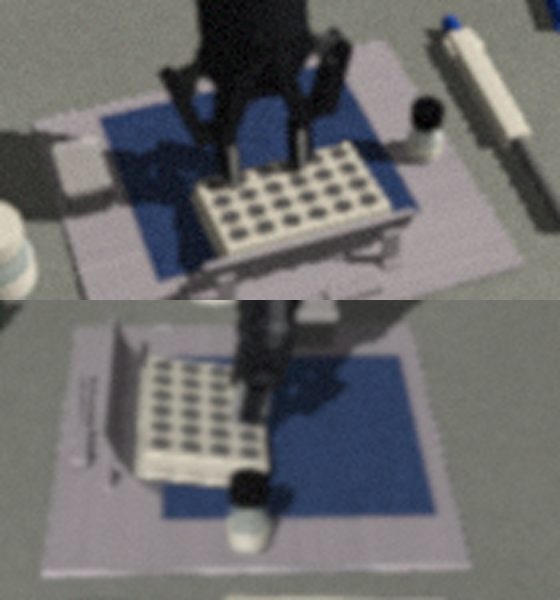

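The force of 33 N upward and the picture (fingertip over the near well column at second tile (255,400)) show the tips slid on top of the plate. I'll retreat, straighten the wrist, close the fingers partly so the tips reach lower relative to the body, and find the liner by feel.

Emit:
{"method": "play_rows", "body": {
  "plan": [
    [0,[0,0,-0.03],[0,0,0]],
    [-0.6,[-0.03,0,0],[0,-0.18,0]],
    [-0.6,[-0.04,0,0],[0,0,0]],
    [-0.6,[-0.02,0,0],[0,0,0]],
    [-0.6,[0,0,0],[0,0,0]]
  ]
}}

```text
time: 7.72
tool_pos: [0.456, -0.0384, 0.0212]
ee_rot: [0.0, 0.992, 0.129, -0.0]
contact_force: [0.3, 0.5, 0.5]
finger_gap: 0.0172
gripper_force: 0.0
```

```bash
python3 - <<'E'
import st
from h import *
S=get_image('scene');D=get_image('side')
a=[cv2.resize(i['color'][b[1]:b[3],b[0]:b[2],::-1],(560,300),interpolation=cv2.INTER_CUBIC) for i,b in((S,(170,155,345,249)),(D,(165,160,340,254)))]
cv2.imwrite('pics/c6.png',np.vstack(a))
E
```

```text
t 7.725 board xy [-0.0852 -0.0025] z 0.0212 toolx ang 0.258 F [0.35 0.53 0.52] gap 0.017151024171229618
```

View pics/c6.png

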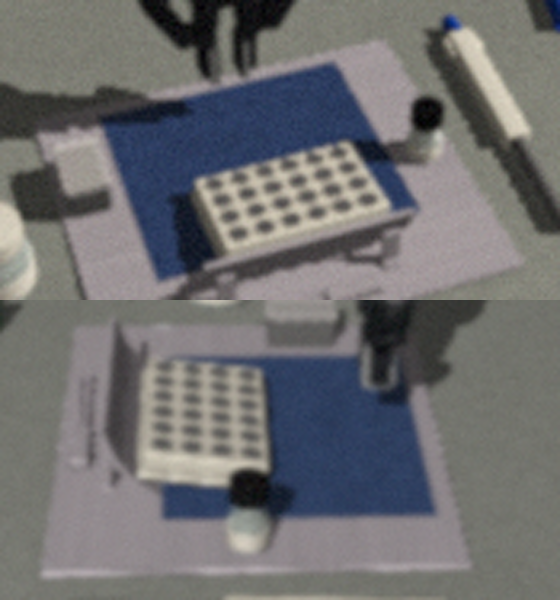

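The plate has been pushed about 20 mm and rests flush against the stop, nearly flat, and the tips are back near second tile (380,370). Now I probe for the liner height.

Emit:
{"method": "play_rows", "body": {
  "plan": [
    [-0.6,[0,0,0.008],[0,0,0]],
    [-0.6,[0,0,0.004],[0,0,0]],
    [-0.6,[0,0,0],[0,0,0]]
  ]
}}

```text
time: 8.2
tool_pos: [0.456, -0.0383, 0.0086]
ee_rot: [-0.0, 0.992, 0.129, -0.001]
contact_force: [0.1, -0.4, 0.0]
finger_gap: 0.0171
gripper_force: 0.0
```

Emit:
{"method": "play_rows", "body": {
  "plan": [
    [-0.6,[0,0,0.003],[0,0,0]],
    [-0.6,[0,0,0],[0,0,0]]
  ]
}}

```text
time: 8.45
tool_pos: [0.456, -0.0384, 0.006]
ee_rot: [-0.0, 0.992, 0.129, -0.0]
contact_force: [0.3, 0.2, 0.3]
finger_gap: 0.017
gripper_force: 0.0
```

Emit:
{"method": "play_rows", "body": {
  "plan": [
    [-0.6,[0,0,0.003],[0,0,0]],
    [-0.6,[0,0,0],[0,0,0]]
  ]
}}

```text
time: 8.7
tool_pos: [0.456, -0.0384, 0.003]
ee_rot: [-0.0, 0.992, 0.129, -0.0]
contact_force: [-0.0, -0.1, -0.8]
finger_gap: 0.0172
gripper_force: 0.0
```

Emit:
{"method": "play_rows", "body": {
  "plan": [
    [-0.6,[0,0,0.002],[0,0,0]],
    [-0.6,[0,0,0],[0,0,0]]
  ]
}}

```text
time: 8.95
tool_pos: [0.456, -0.0384, 0.001]
ee_rot: [-0.0, 0.992, 0.129, -0.0]
contact_force: [1.0, 0.2, -0.9]
finger_gap: 0.017
gripper_force: 0.0
```

Emit:
{"method": "play_rows", "body": {
  "plan": [
    [-0.6,[0,0,0.002],[0,0,0]],
    [-0.6,[0,0,0],[0,0,0]]
  ]
}}

```text
time: 9.2
tool_pos: [0.456, -0.0384, -0.001]
ee_rot: [-0.0, 0.992, 0.129, -0.0]
contact_force: [-0.4, 0.2, 0.0]
finger_gap: 0.0171
gripper_force: 0.0
```

Emit:
{"method": "play_rows", "body": {
  "plan": [
    [-0.6,[0,0,0.002],[0,0,0]],
    [-0.6,[0,0,0],[0,0,0]]
  ]
}}

```text
time: 9.45
tool_pos: [0.456, -0.0384, -0.003]
ee_rot: [-0.0, 0.992, 0.129, -0.0]
contact_force: [0.7, -0.6, -0.6]
finger_gap: 0.0173
gripper_force: 0.0
```

Emit:
{"method": "play_rows", "body": {
  "plan": [
    [-0.6,[0,0,0.001],[0,0,0]],
    [-0.6,[0,0,0],[0,0,0]]
  ]
}}

```text
time: 9.7
tool_pos: [0.4562, -0.0384, -0.0039]
ee_rot: [-0.0, 0.992, 0.129, -0.0]
contact_force: [-0.6, 0.2, 0.2]
finger_gap: 0.0171
gripper_force: 0.0
```

Emit:
{"method": "play_rows", "body": {
  "plan": [
    [-0.6,[0,0,0.002],[0,0,0]],
    [-0.6,[0,0,0],[0,0,0]]
  ]
}}

```text
time: 9.95
tool_pos: [0.456, -0.0384, -0.006]
ee_rot: [-0.0, 0.992, 0.129, -0.0]
contact_force: [-0.1, 0.2, -0.2]
finger_gap: 0.0166
gripper_force: 0.0
```

Emit:
{"method": "play_rows", "body": {
  "plan": [
    [-0.6,[0,0,0.002],[0,0,0]],
    [-0.6,[0,0,0],[0,0,0]]
  ]
}}

```text
time: 10.2
tool_pos: [0.4561, -0.0384, -0.008]
ee_rot: [-0.0, 0.992, 0.129, -0.0]
contact_force: [0.4, 0.1, 0.3]
finger_gap: 0.017
gripper_force: 0.0
```

Emit:
{"method": "play_rows", "body": {
  "plan": [
    [-0.6,[0,0,0.002],[0,0,0]],
    [-0.6,[0,0,0],[0,0,0]]
  ]
}}

```text
time: 10.45
tool_pos: [0.4561, -0.0384, -0.01]
ee_rot: [-0.0, 0.992, 0.129, -0.0]
contact_force: [0.6, 0.6, 0.0]
finger_gap: 0.017
gripper_force: 0.0
```

```bash
python3 - <<'E'
import st
from h import *
S=get_image('scene');D=get_image('side')
o=observe();p=o['tool_pos'];a=[]
for i in(S,D):
    q=proj(i,[p,np.array(p)+[0,0,.013],np.array(p)+[0,0,.026]]);print(q.round(1).tolist())
    x,y=q[1].astype(int);c=i['color'][y-45:y+30,x-50:x+50,::-1];c=cv2.resize(c,None,fx=5,fy=5,interpolation=cv2.INTER_CUBIC)
    for k in q: cv2.circle(c,tuple(int(v) for v in (k-[x-50,y-45])*5+2),3,(0,0,255),1)
    a.append(c)
c=cv2.resize(np.hstack(a),(800,300));cv2.imwrite('pics/c7.png',c)
E
```

```text
t 10.45 board xy [-0.0851 -0.0025] z -0.01 toolx ang 0.258 F [0.58 0.62 0.02] gap 0.016977855790797056
[[241.2, 193.7], [241.1, 190.0], [240.9, 186.3]]
[[281.5, 205.3], [281.8, 200.5], [282.1, 195.6]]
```

View pics/c7.png

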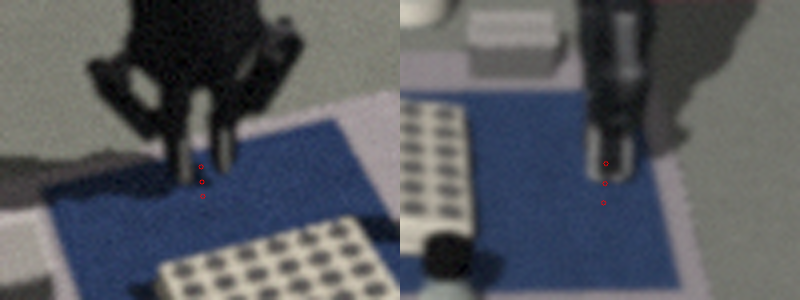

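The right crop shows the tip ends at about (607,182), next to the middle circle. The tips are thus about 15 mm behind the TCP, just above the liner. I'll push with TCP z = -0.008, so tips at about 7 mm, watching the forces.

Emit:
{"method": "play_rows", "body": {
  "plan": [
    [-0.6,[0.014,0,-0.002],[0,0,0]],
    [-0.6,[0.014,0,0],[0,0,0]],
    [-0.6,[0.014,0,0],[0,0,0]],
    [-0.6,[0.01,0,0],[0,0,0]],
    [-0.6,[0.006,0,0],[0,0,0]]
  ]
}}

```text
time: 11.18
tool_pos: [0.513, -0.0233, -0.0079]
ee_rot: [0.0, 0.992, 0.129, 0.0]
contact_force: [-0.1, 0.1, 0.0]
finger_gap: 0.0171
gripper_force: 0.0
```

Emit:
{"method": "play_rows", "body": {
  "plan": [
    [-0.6,[0.005,0,0],[0,0,0]],
    [-0.6,[0.005,0,0],[0,0,0]]
  ]
}}

```text
time: 11.42
tool_pos: [0.5216, -0.021, -0.008]
ee_rot: [-0.0, 0.992, 0.129, -0.0]
contact_force: [-0.9, -0.8, 0.5]
finger_gap: 0.0169
gripper_force: 0.8
```

Emit:
{"method": "play_rows", "body": {
  "plan": [
    [-0.6,[0.005,0,0],[0,0,0]],
    [-0.6,[0.005,0,0],[0,0,0]]
  ]
}}

```text
time: 11.68
tool_pos: [0.5315, -0.0184, -0.0079]
ee_rot: [-0.0, 0.992, 0.129, -0.0]
contact_force: [-1.7, -0.8, -0.2]
finger_gap: 0.0169
gripper_force: 0.8
```

```bash
cat > pf.py <<'E'
from fit import *
from scipy.optimize import minimize
B=np.array([.5379,-.0148,.2513]) 
LOC=np.array([[x,y,z] for x,y,z in [(0,-.064,0),(0,.064,0),(.086,.064,0),(.086,-.064,0),(0,-.064,.005),(0,.064,.005),(.086,.064,.005),(.086,-.064,.005),(.003,-.061,.018),(.003,.061,.018),(.083,.061,.018),(.083,-.061,.018)]])
def pts(p): # xn, yc, tilt, yaw rel board
    xn,yc,t,a=p; c,s=np.cos(t),np.sin(t)
    Q=np.c_[LOC[:,0]*c-LOC[:,2]*s,LOC[:,1],LOC[:,0]*s+LOC[:,2]*c]
    if t>np.pi/2:Q[:,2]-=min(0,Q[:,2].min())
    ca,sa=np.cos(a),np.sin(a)
    Q=np.c_[xn+ca*Q[:,0]-sa*Q[:,1],yc+sa*Q[:,0]+ca*Q[:,1],Q[:,2]+.005]
    return T2(B,Q)
SP=np.array([[.06,0,.004],[.076,0,.017],[.086,0,.032],[.094,0,.054],[.098,0,.054],[.098,0,.004]])
STOP=np.vstack([SP+[0,y,0] for y in(-.075,.075)])
def run(p0s,names=('scene','side'),stopign=True):
    obs=[]
    for n in names:
        im=get_image(n);h=cv2.cvtColor(im['color'],cv2.COLOR_RGB2HSV)
        w=((h[...,1]<70)&(h[...,2]>100)).astype(np.uint8)
        w=cv2.morphologyEx(w,cv2.MORPH_CLOSE,np.ones((5,5)))
        reg=np.zeros((384,512),np.uint8)
        cv2.fillConvexPoly(reg,cv2.convexHull(np.int32(proj(im,T2(B,[[x,y,z] for x in(-.13,.12) for y in(-.08,.08) for z in(.005,.09)])))),1)
        # colour: plate warm white vs board pinkish grey: use b-r
        c=im['color'].astype(int); white=(c[...,0]-c[...,2]>8)&(c[...,0]>110)
        white=cv2.morphologyEx(white.astype(np.uint8),cv2.MORPH_CLOSE,np.ones((7,7)))
        white=cv2.morphologyEx(white,cv2.MORPH_OPEN,np.ones((3,3)))
        ign=(h[...,2]<45)
        if n=='scene':
            s=np.zeros((384,512),np.uint8);cv2.fillConvexPoly(s,cv2.convexHull(np.int32(proj(im,T2(B,STOP)))),1);ign=ign|(s>0)
        v=np.zeros((384,512),np.uint8); 
        cv2.fillConvexPoly(v,cv2.convexHull(np.int32(proj(im,T2(B,[[.0+x,.105+y,z] for x in(-.03,.03) for y in(-.02,.02) for z in(.005,.06)])))),1)
        if n=='side': ign=ign|(v>0)
        obs.append((im,white,(reg>0)&~ign))
    def cost(p,which=None):
        s=[]
        for im,w,r in obs:
            q=proj(im,pts(p));m=np.zeros((768,1024),np.uint8);cv2.fillConvexPoly(m,cv2.convexHull(np.int32(q*2+1)),1)
            m=cv2.resize(m.astype(np.float32),(512,384),interpolation=cv2.INTER_AREA)
            s.append((np.abs(m-w)*r).sum())
        return sum(s)
    rs=[minimize(cost,p0,method='Nelder-Mead',options=dict(initial_simplex=np.array(p0)+np.r_[np.zeros((1,4)),np.diag([.015,.01,.2,.08])],maxfev=250)) for p0 in p0s]
    b=min(rs,key=lambda r:r.fun)
    print('xn %.4f yc %.4f tilt %.1fdeg yaw %.3f cost %.0f'%(b.x[0],b.x[1],np.degrees(b.x[2]),b.x[3],b.fun),'white px',[int((w*r).sum()) for _,w,r in obs])
    return b.x
E
python3 - <<'E'
import st
from pf import *
run([[-.0,0,.2,0],[0,0,.6,0],[-.02,0,.05,0]])
E
```

```text
t 11.675 board xy [-0.0071 -0.0019] z -0.0079 toolx ang 0.258 F [-1.69 -0.8  -0.2 ] gap 0.016941882417380826
xn 0.0108 yc 0.0104 tilt 23.2deg yaw -0.001 cost 2671 white px [2939, 1765]
```

The fit is consistent with the geometry: tilt 23°, lower edge about 50 mm before the foot. I'll continue.

Emit:
{"method": "play_rows", "body": {
  "plan": [
    [-0.6,[0.005,0,0],[0,0,0]],
    [-0.6,[0.005,0,0],[0,0,0]],
    [-0.6,[0,0,-0.003],[0,0.06,0]],
    [-0.6,[0.005,0,0],[0,0.06,0]]
  ]
}}

```text
time: 12.28
tool_pos: [0.547, -0.0145, -0.0042]
ee_rot: [-0.008, 0.99, 0.129, 0.061]
contact_force: [0.2, 0.4, 0.1]
finger_gap: 0.0173
gripper_force: 0.0
```

Emit:
{"method": "play_rows", "body": {
  "plan": [
    [-0.6,[0.006,0,0.0005],[0,0,0]],
    [-0.6,[0.006,0,0.0005],[0,0,0]],
    [-0.6,[0,0,0],[0,0,0]]
  ]
}}

```text
time: 12.65
tool_pos: [0.5593, -0.0114, -0.0038]
ee_rot: [-0.008, 0.99, 0.129, 0.06]
contact_force: [0.4, -0.1, -0.2]
finger_gap: 0.0171
gripper_force: 0.0
```

```bash
python3 - <<'E'
import st
from pf import *
run([[.015,0,.6,0],[.03,0,.8,0],[-.02,0,.1,0]])
E
```

```text
t 12.65 board xy [ 0.0215 -0.002 ] z -0.0038 toolx ang 0.259 F [ 0.39 -0.11 -0.23] gap 0.01711721790358552
xn 0.0433 yc 0.0136 tilt 46.5deg yaw 0.033 cost 2718 white px [2553, 1806]
```

Emit:
{"method": "play_rows", "body": {
  "plan": [
    [-0.6,[0.005,0,0.0006],[0,0,0]],
    [-0.6,[0.005,0,0.0006],[0,0,0]],
    [-0.6,[0,0,0],[0,0,0]]
  ]
}}

```text
time: 13.12
tool_pos: [0.5682, -0.0089, -0.004]
ee_rot: [-0.008, 0.99, 0.129, 0.06]
contact_force: [-0.6, 0.0, -0.4]
finger_gap: 0.0172
gripper_force: 0.0
```

Emit:
{"method": "play_rows", "body": {
  "plan": [
    [-0.6,[0.003,0,0.0004],[0,0,0]],
    [-0.6,[0,0,0],[0,0,0]]
  ]
}}

```text
time: 13.38
tool_pos: [0.5706, -0.0082, -0.0041]
ee_rot: [-0.008, 0.99, 0.129, 0.06]
contact_force: [-0.7, -0.5, 0.1]
finger_gap: 0.017
gripper_force: 0.0
```

```bash
python3 - <<'E'
import st
from pf import *
run([[.05,0,.9,0],[.06,0,1.,0],[-.02,0,.1,0]])
E
```

```text
t 13.375 board xy [ 0.0333 -0.0017] z -0.0041 toolx ang 0.258 F [-0.73 -0.46  0.05] gap 0.01695246524154168
xn 0.0542 yc 0.0068 tilt 50.0deg yaw 0.014 cost 2656 white px [2462, 1606]
```

Emit:
{"method": "play_rows", "body": {
  "plan": [
    [-0.6,[0.003,0,0.0004],[0,0,0]],
    [-0.6,[0,0,0],[0,0,0]]
  ]
}}

```text
time: 13.72
tool_pos: [0.5736, -0.0074, -0.0041]
ee_rot: [-0.008, 0.99, 0.129, 0.06]
contact_force: [-0.2, -0.4, 0.1]
finger_gap: 0.0171
gripper_force: 0.0
```

Emit:
{"method": "play_rows", "body": {
  "plan": [
    [-0.6,[0.002,0,0.0002],[0,0,0]],
    [-0.6,[0,0,0],[0,0,0]]
  ]
}}

```text
time: 13.98
tool_pos: [0.5755, -0.0069, -0.0041]
ee_rot: [-0.008, 0.99, 0.129, 0.06]
contact_force: [0.0, 0.2, 0.8]
finger_gap: 0.0172
gripper_force: 0.1
```

```bash
python3 - <<'E'
import st
from pf import *
run([[.055,0,.9,0],[.06,0,1.,0],[-.02,0,.1,0]])
E
```

```text
t 13.975 board xy [ 0.0383 -0.0017] z -0.0041 toolx ang 0.258 F [0.01 0.25 0.79] gap 0.01716385813984295
xn 0.0620 yc 0.0063 tilt 54.7deg yaw 0.038 cost 2772 white px [2440, 1320]
```

Emit:
{"method": "play_rows", "body": {
  "plan": [
    [-0.6,[0.002,0,0.0002],[0,0,0]],
    [-0.6,[0,0,0],[0,0,0]]
  ]
}}

```text
time: 14.32
tool_pos: [0.5774, -0.0064, -0.004]
ee_rot: [-0.008, 0.99, 0.129, 0.06]
contact_force: [-0.2, 0.3, -0.7]
finger_gap: 0.0171
gripper_force: 0.1
```

Emit:
{"method": "play_rows", "body": {
  "plan": [
    [-0.6,[0.0015,0,0.0002],[0,0,0]],
    [-0.6,[0,0,0],[0,0,0]]
  ]
}}

```text
time: 14.58
tool_pos: [0.5788, -0.006, -0.0041]
ee_rot: [-0.008, 0.99, 0.129, 0.06]
contact_force: [-0.8, 0.7, 0.4]
finger_gap: 0.0171
gripper_force: 0.1
```

Emit:
{"method": "play_rows", "body": {
  "plan": [
    [-0.6,[-0.01,0,-0.0015],[0,0,0]],
    [-0.6,[-0.03,0,-0.005],[0,0,0]],
    [-0.6,[-0.04,0,-0.03],[0,0,0]],
    [-0.6,[-0.02,0,-0.05],[0,-0.12,0]],
    [-0.6,[0,0,0],[0,0,0]]
  ]
}}

```text
time: 15.2
tool_pos: [0.4739, -0.0345, 0.0728]
ee_rot: [0.001, 0.992, 0.129, 0.002]
contact_force: [1.7, 0.7, -0.4]
finger_gap: 0.017
gripper_force: 0.0
```

```bash
python3 - <<'E'
import st
from pf import *
p=run([[.055,0,.9,0],[.06,0,1.,0],[-.02,0,.1,0]])
S=get_image('scene');D=get_image('side');a=[]
for i,b in((S,(170,130,345,255)),(D,(165,140,340,265))):
    c=cv2.resize(i['color'][...,::-1],None,fx=4,fy=4,interpolation=cv2.INTER_CUBIC)
    q=np.int32(proj(i,pts(p))*4+2)
    cv2.polylines(c,[q[:4]],True,(0,255,0),1);cv2.polylines(c,[q[8:]],True,(0,0,255),1)
    a.append(cv2.resize(c[b[1]*4:b[3]*4,b[0]*4:b[2]*4],(400,286)))
cv2.imwrite('pics/c8.png',np.hstack(a))
E
```

```text
t 15.2 board xy [-0.0669 -0.0032] z 0.0728 toolx ang 0.258 F [ 1.66  0.69 -0.36] gap 0.01701950484072012
xn 0.0712 yc -0.0031 tilt 57.8deg yaw 0.109 cost 3781 white px [3009, 1484]
```

View pics/c8.png

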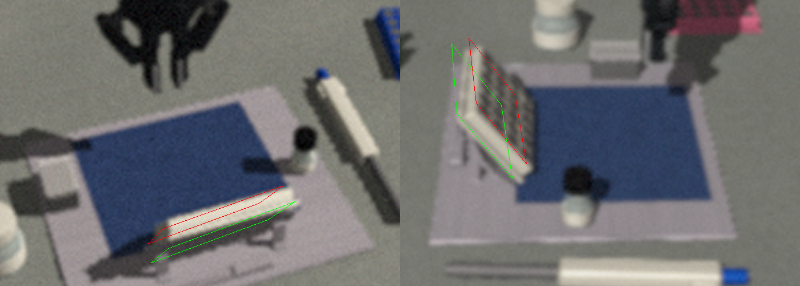

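The last picture shows the plate leaning along the stop, upper edge from (165,232) to (297,195) in the left tile, standing by itself in the right tile. The fit outline sits a few mm too far back. Now I go up, over and behind the raised edge.

Emit:
{"method": "play_rows", "body": {
  "plan": [
    [-0.6,[0,0,-0.05],[0,0,0]],
    [-0.6,[0,0,-0.05],[0,0,0]],
    [-0.6,[0.055,0,0],[0,0,0]],
    [-0.6,[0.055,0,0],[0,0,0]],
    [-0.6,[0.055,0,0],[0,0,0]]
  ]
}}

```text
time: 16.02
tool_pos: [0.6334, 0.0087, 0.1684]
ee_rot: [-0.0, 0.992, 0.129, -0.0]
contact_force: [-0.0, -0.5, -0.1]
finger_gap: 0.0174
gripper_force: 0.0
```

Emit:
{"method": "play_rows", "body": {
  "plan": [
    [-0.6,[0.055,0,0],[0,0,0]],
    [-0.6,[0,-0.003,0],[0,0,0]],
    [-0.6,[0,0,0.05],[0,0,0]],
    [-0.6,[0,0,0.05],[0,0,0]],
    [-0.6,[0,0,0.024],[0,0,0]]
  ]
}}

```text
time: 16.65
tool_pos: [0.6811, 0.0249, 0.0412]
ee_rot: [-0.0, 0.992, 0.129, -0.003]
contact_force: [-0.8, -0.2, 0.3]
finger_gap: 0.017
gripper_force: 0.0
```

```bash
python3 st.py; python3 - <<'E'
from pf import *
run([[.055,0,.95,0]])
E
```

```text
t 16.65 board xy [0.1486 0.0029] z 0.0412 toolx ang 0.258 F [-0.84 -0.2   0.26] gap 0.017029398576490384
xn 0.0737 yc 0.0048 tilt 61.5deg yaw 0.130 cost 3269 white px [2195, 1741]
```

Emit:
{"method": "play_rows", "body": {
  "plan": [
    [-0.6,[0,0,-0.007],[0,0,0]],
    [-0.6,[-0.01,0,0],[0,0,0]],
    [-0.6,[-0.01,0,0],[0,0,0]],
    [-0.6,[-0.006,0,0],[0,0,0]],
    [-0.6,[-0.006,0,0],[0,0,0]]
  ]
}}

```text
time: 17.38
tool_pos: [0.6532, 0.0167, 0.0531]
ee_rot: [0.0, 0.992, 0.129, 0.0]
contact_force: [0.1, 0.2, 0.3]
finger_gap: 0.0172
gripper_force: 0.0
```

Emit:
{"method": "play_rows", "body": {
  "plan": [
    [-0.6,[-0.006,0,0],[0,0,0]],
    [-0.6,[-0.006,0,0],[0,0,0]],
    [-0.6,[-0.006,0,0],[0,0,0]],
    [-0.6,[-0.006,0,0],[0,0,0]]
  ]
}}

```text
time: 17.88
tool_pos: [0.6304, 0.0107, 0.053]
ee_rot: [0.0, 0.992, 0.129, 0.0]
contact_force: [1.1, -0.2, 0.8]
finger_gap: 0.0171
gripper_force: 0.7
```

```bash
python3 st.py; python3 - <<'E'
from pf import *
run([[.055,0,1.1,0],[.06,0,1.4,0]])
E
```

```text
t 17.875 board xy [0.096  0.0017] z 0.053 toolx ang 0.258 F [ 1.05 -0.19  0.76] gap 0.01705028883111628
xn 0.0711 yc 0.0071 tilt 53.3deg yaw 0.410 cost 2974 white px [2340, 1058]
```

Emit:
{"method": "play_rows", "body": {
  "plan": [
    [-0.6,[-0.006,0,0],[0,0,0]],
    [-0.6,[-0.006,0,0],[0,0,0]],
    [-0.6,[-0.006,0,0],[0,0,0]],
    [-0.6,[-0.006,0,0],[0,0,0]],
    [-0.6,[-0.006,0,0],[0,0,0]]
  ]
}}

```text
time: 18.6
tool_pos: [0.601, 0.003, 0.0528]
ee_rot: [-0.0, 0.992, 0.129, 0.0]
contact_force: [0.1, 0.4, 1.2]
finger_gap: 0.0175
gripper_force: 0.6
```

Emit:
{"method": "play_rows", "body": {
  "plan": [
    [-0.6,[-0.006,0,0],[0,0,0]],
    [-0.6,[-0.006,0,0],[0,0,0]],
    [-0.6,[-0.006,0,0],[0,0,0]],
    [-0.6,[0,0,0],[0,0,0]],
    [-0.6,[0,0,0],[0,0,0]]
  ]
}}

```text
time: 19.23
tool_pos: [0.584, -0.0015, 0.0528]
ee_rot: [-0.0, 0.992, 0.129, -0.0]
contact_force: [0.8, -0.0, 0.4]
finger_gap: 0.0174
gripper_force: 0.2
```

```bash
python3 st.py; python3 - <<'E'
from pf import *
for n in('scene','side'):
    im=get_image(n);q=T2(B,[[x,0,.023] for x in (-.06,-.045,-.03,-.01,.01,.03)]);c=im['color']
    print(n,[c[int(v)-1:int(v)+2,int(u)-1:int(u)+2].mean((0,1)).astype(int).tolist() for u,v in proj(im,q)])
run([[.045,0,3.0,0],[.06,0,1.6,0],[.06,0,2,0]])
E
```

```text
t 19.225 board xy [0.048  0.0014] z 0.0528 toolx ang 0.258 F [ 0.85 -0.03  0.35] gap 0.017379838900260434
scene [[16, 17, 17], [20, 19, 22], [32, 43, 66], [35, 37, 45], [135, 131, 118], [19, 26, 41]]
side [[46, 62, 94], [46, 63, 95], [46, 65, 98], [82, 82, 78], [106, 102, 95], [182, 177, 162]]
xn 0.0428 yc 0.0270 tilt 229.5deg yaw 0.133 cost 2823 white px [2175, 1237]
```

Emit:
{"method": "play_rows", "body": {
  "plan": [
    [-0.6,[-0.006,0,0],[0,0,0]],
    [-0.6,[-0.006,0,0],[0,0,0]],
    [-0.6,[-0.006,0,0],[0,0,0]],
    [-0.6,[0,0,0],[0,0,0]]
  ]
}}

```text
time: 19.92
tool_pos: [0.5658, -0.0063, 0.0527]
ee_rot: [-0.0, 0.992, 0.129, -0.0]
contact_force: [0.9, -0.8, 0.4]
finger_gap: 0.0173
gripper_force: 0.0
```

```bash
cat > prof.py <<'E'
import st
from pf import *
im=get_image('side');c=im['color'].astype(int)
for y in(-.04,0,.03):
    xs=np.arange(-.11,.11,.008);q=proj(im,T2(B,[[x,y,.023] for x in xs]))
    print(y,''.join('D' if c[int(v),int(u)].max()<60 else 'B' if c[int(v),int(u),2]-c[int(v),int(u),0]>18 else 'W' if c[int(v),int(u),0]-c[int(v),int(u),2]>8 and c[int(v),int(u),0]>140 else 'g' for u,v in q))
E
python3 prof.py
```

```text
t 19.925 board xy [0.0291 0.0013] z 0.0527 toolx ang 0.258 F [ 0.85 -0.82  0.38] gap 0.017254581558934917
-0.04 gBBBBBBBBBggWWgWgWggWggggggg
0 BBBBBBBBBBgggWWWgWggWggggggg
0.03 BBBBBBBBBBgggggWgWWgWggggggg
```

Emit:
{"method": "play_rows", "body": {
  "plan": [
    [-0.6,[0,0,-0.04],[0,0,0]],
    [-0.6,[0,0,-0.06],[0,0,0]],
    [-0.6,[0,0,-0.06],[0,0,0]],
    [-0.6,[0,0,-0.06],[0,0,0]]
  ]
}}

```text
time: 20.48
tool_pos: [0.5664, -0.0061, 0.2748]
ee_rot: [0.0, 0.992, 0.129, 0.0]
contact_force: [-0.4, -0.1, 0.6]
finger_gap: 0.017
gripper_force: 0.0
```

```bash
cat > prof.py <<'E'
import st
from pf import *
ims={n:get_image(n) for n in('side','scene','wrist')}
for n,im in ims.items():
  c=cv2.GaussianBlur(im['color'],(3,3),0).astype(int)
  for y in(-.04,-.02,0,.02,.04):
    xs=np.arange(-.08,.10,.004);q=proj(im,T2(B,[[x,y,.023] for x in xs]))
    print(n,y,''.join('?' if not(0<=u<512 and 0<=v<384) else 'D' if c[int(v),int(u)].max()<60 else 'B' if c[int(v),int(u),2]-c[int(v),int(u),0]>15 else str(c[int(v),int(u),1]//26) for u,v in q))
E
python3 prof.py
```

```text
t 20.475 board xy [0.0297 0.0013] z 0.2748 toolx ang 0.258 F [-0.38 -0.09  0.63] gap 0.017038286362264055
side -0.04 BBBBBBBBBBBBBB4444555445544455444543333332223
side -0.02 BBBBBBBBBBBBB34544565445544455444554333332223
side 0 BBBBBBBBBBBBB24434554445644455445644333332222
side 0.02 BBBBBBBBBBBBB34544554445544565445654333322223
side 0.04 BBBBBBBBBBBBB35544665445544565444653333332224
scene -0.04 BBBBBBBBBBBBBBB343455434554346533465566532223
scene -0.02 BBBBBBBBBBBBBBB444465434554345543466566432223
scene 0 BBBBBBBBBBBBBBB444466434554346543566566532224
scene 0.02 BBBBBBBBBBBBBBB344466534654356543566566542223
scene 0.04 BBBBBBBBBBBBBBB454566545654456544565566532223
wrist -0.04 33BBBBBBBBBBBB5333553335533464334653333332235
wrist -0.02 BBBBBBBBBBBBBB5333553336533465334653333332235
wrist 0 BBBBBBBBBBBBB3533455334653346533465B333333235
wrist 0.02 BBBBBBBBBBBBBB543466434653346533465B333332235
wrist 0.04 33BBBBBBBBBBB3543466434654356533565B333332235
```

The three views agree: the periodic well rows run from board x≈-0.026 to 0.06. The plate slid back down, lying wells up and square at the stop. The tip was probably too high, bearing on the upper side face. I'll go again, first finding the exact tip height by touching the liner.

Emit:
{"method": "play_rows", "body": {
  "plan": [
    [-0.6,[-0.06,0,0.03],[0,0,0]],
    [-0.6,[-0.055,0,0.06],[0,0,0]],
    [-0.6,[0,0,0.06],[0,0,0]],
    [-0.6,[0,0,0.06],[0,0,0]],
    [-0.6,[0,0,0.055],[0,0,0]]
  ]
}}

```text
time: 21.25
tool_pos: [0.4703, -0.0311, 0.0212]
ee_rot: [-0.0, 0.992, 0.129, -0.001]
contact_force: [0.2, -0.6, -0.2]
finger_gap: 0.0165
gripper_force: 0.0
```

Emit:
{"method": "play_rows", "body": {
  "plan": [
    [-0.6,[0,0,0.018],[0,0,0]],
    [-0.6,[0,0,0.002],[0,0,0]],
    [-0.6,[0,0,0],[0,0,0]]
  ]
}}

```text
time: 21.62
tool_pos: [0.4717, -0.0312, 0.0039]
ee_rot: [-0.0, 0.992, 0.129, -0.0]
contact_force: [0.2, -0.2, 0.6]
finger_gap: 0.0172
gripper_force: 0.0
```

Emit:
{"method": "play_rows", "body": {
  "plan": [
    [-0.6,[0,0,0.0015],[0,0,0]],
    [-0.6,[0,0,0],[0,0,0]]
  ]
}}

```text
time: 21.88
tool_pos: [0.4723, -0.0312, 0.003]
ee_rot: [0.0, 0.992, 0.129, 0.001]
contact_force: [0.5, 0.4, -0.2]
finger_gap: 0.0174
gripper_force: 0.0
```

Emit:
{"method": "play_rows", "body": {
  "plan": [
    [-0.6,[0,0,0.0015],[0,0,0]],
    [-0.6,[0,0,0],[0,0,0]]
  ]
}}

```text
time: 22.12
tool_pos: [0.4718, -0.0312, 0.0009]
ee_rot: [0.0, 0.992, 0.129, 0.0]
contact_force: [-0.4, 0.2, -0.0]
finger_gap: 0.0174
gripper_force: 0.0
```

Emit:
{"method": "play_rows", "body": {
  "plan": [
    [-0.6,[0,0,0.008],[0,0,0]],
    [-0.6,[0,0,0.0035],[0,0,0]],
    [-0.6,[0,0,0],[0,0,0]]
  ]
}}

```text
time: 22.5
tool_pos: [0.4713, -0.0311, -0.0113]
ee_rot: [-0.0, 0.992, 0.129, -0.001]
contact_force: [0.2, 0.1, 0.0]
finger_gap: 0.0169
gripper_force: 0.0
```

Emit:
{"method": "play_rows", "body": {
  "plan": [
    [-0.6,[0,0,0.0015],[0,0,0]],
    [-0.6,[0,0,0],[0,0,0]]
  ]
}}

```text
time: 22.75
tool_pos: [0.4717, -0.0312, -0.0123]
ee_rot: [0.0, 0.992, 0.129, -0.0]
contact_force: [0.1, -1.0, -0.0]
finger_gap: 0.0168
gripper_force: 0.0
```

Emit:
{"method": "play_rows", "body": {
  "plan": [
    [-0.6,[0,0,0.0015],[0,0,0]],
    [-0.6,[0,0,0],[0,0,0]]
  ]
}}

```text
time: 23.0
tool_pos: [0.4717, -0.0312, -0.0138]
ee_rot: [-0.0, 0.992, 0.129, -0.0]
contact_force: [-0.1, 0.2, 0.3]
finger_gap: 0.0173
gripper_force: 0.0
```

Emit:
{"method": "play_rows", "body": {
  "plan": [
    [-0.6,[0,0,0.002],[0,0,0]],
    [-0.6,[0,0,0],[0,0,0]]
  ]
}}

```text
time: 23.25
tool_pos: [0.4716, -0.0312, -0.0158]
ee_rot: [-0.0, 0.992, 0.129, -0.0]
contact_force: [-0.3, 0.1, 0.7]
finger_gap: 0.0173
gripper_force: 0.0
```

Emit:
{"method": "play_rows", "body": {
  "plan": [
    [-0.6,[0,0,0.002],[0,0,0]],
    [-0.6,[0,0,0],[0,0,0]]
  ]
}}

```text
time: 23.5
tool_pos: [0.4716, -0.0312, -0.0179]
ee_rot: [-0.0, 0.992, 0.129, -0.0]
contact_force: [-1.1, -0.5, -0.1]
finger_gap: 0.0172
gripper_force: 0.0
```

Emit:
{"method": "play_rows", "body": {
  "plan": [
    [-0.6,[0,0,0.002],[0,0,0]],
    [-0.6,[0,0,0],[0,0,0]]
  ]
}}

```text
time: 23.75
tool_pos: [0.4718, -0.0312, -0.0197]
ee_rot: [0.0, 0.992, 0.129, 0.0]
contact_force: [0.4, 0.2, 2.1]
finger_gap: 0.017
gripper_force: 0.8
```

Emit:
{"method": "play_rows", "body": {
  "plan": [
    [-0.6,[0,0,0.002],[0,0,0]],
    [-0.6,[0,0,0],[0,0,0]]
  ]
}}

```text
time: 24.0
tool_pos: [0.4719, -0.0312, -0.0199]
ee_rot: [0.0, 0.992, 0.129, 0.0]
contact_force: [-8.2, 0.3, 36.9]
finger_gap: 0.017
gripper_force: 18.6
```

```bash
python3 - <<'E'
import st
from h import *
D=get_image('side');p=observe()['tool_pos']
c=D['color']
for h in range(0,44,3):
    u,v=proj(D,[np.array(p)+[0,0,h/1000]])[0];print(h,c[int(v),int(u)-1:int(u)+2].mean(0).astype(int).tolist(),end=' ')
E
```

```text
t 24.0 board xy [-0.068   0.0005] z -0.0199 toolx ang 0.258 F [-8.18  0.34 36.92] gap 0.017021910330929164
0 [45, 63, 96] 3 [45, 62, 95] 6 [44, 61, 94] 9 [49, 65, 97] 12 [64, 75, 101] 15 [76, 82, 97] 18 [67, 71, 78] 21 [46, 47, 51] 24 [38, 40, 43] 27 [39, 40, 43] 30 [42, 42, 44] 33 [40, 42, 43] 36 [41, 44, 44] 39 [38, 41, 42] 42 [39, 38, 41]
```

The liner is felt at TCP z = -0.0197, so the tips really sit 25 mm behind the TCP, and the earlier push at the top was on the upper side face. I'll repeat the tip-up push with the tips at about 12 mm.

Emit:
{"method": "play_rows", "body": {
  "plan": [
    [-0.6,[0,0,-0.0097],[0,0,0]],
    [-0.6,[0.015,0,0],[0,0,0]],
    [-0.6,[0.012,0,0],[0,0,0]],
    [-0.6,[0.006,0,0],[0,0,0]],
    [-0.6,[0.006,0,0],[0,0,0]]
  ]
}}

```text
time: 24.68
tool_pos: [0.5093, -0.021, -0.0125]
ee_rot: [-0.0, 0.992, 0.129, -0.001]
contact_force: [-1.3, 0.0, 0.8]
finger_gap: 0.0173
gripper_force: 0.6
```

Emit:
{"method": "play_rows", "body": {
  "plan": [
    [-0.6,[0.006,0,0],[0,0,0]],
    [-0.6,[0.006,0,0],[0,0,0]],
    [-0.6,[0.006,0,0],[0,0,0]],
    [-0.6,[0.006,0,0],[0,0,0]],
    [-0.6,[0.006,0,0],[0,0,0]]
  ]
}}

```text
time: 25.3
tool_pos: [0.5388, -0.0135, -0.012]
ee_rot: [0.0, 0.992, 0.129, -0.0]
contact_force: [-1.5, -1.3, -0.9]
finger_gap: 0.0169
gripper_force: 0.5
```

```bash
python3 - <<'E'
import st
from pf import *
run([[.0,0,.3,0],[.02,0,.6,0],[-.02,0,.05,0]])
E
```

```text
t 25.3 board xy [0.0012 0.001 ] z -0.012 toolx ang 0.258 F [-1.51 -1.32 -0.85] gap 0.016862053986593673
xn 0.0248 yc 0.0140 tilt 37.3deg yaw -0.003 cost 2905 white px [2903, 1937]
```

Emit:
{"method": "play_rows", "body": {
  "plan": [
    [-0.6,[0.005,0,0],[0,0.06,0]],
    [-0.6,[0.005,0,0],[0,0.06,0]],
    [-0.6,[0.006,0,0.0007],[0,0,0]],
    [-0.6,[0.006,0,0.0007],[0,0,0]],
    [-0.6,[0.006,0,0.0007],[0,0,0]]
  ]
}}

```text
time: 26.02
tool_pos: [0.5668, -0.0062, -0.0115]
ee_rot: [-0.008, 0.99, 0.129, 0.06]
contact_force: [-0.4, 0.0, 0.2]
finger_gap: 0.0172
gripper_force: 0.2
```

Emit:
{"method": "play_rows", "body": {
  "plan": [
    [-0.6,[0.005,0,0.0006],[0,0,0]],
    [-0.6,[0.004,0,0.0005],[0,0,0]],
    [-0.6,[0,0,0],[0,0,0]]
  ]
}}

```text
time: 26.4
tool_pos: [0.5748, -0.0039, -0.0117]
ee_rot: [-0.008, 0.99, 0.129, 0.06]
contact_force: [0.0, -0.1, -0.2]
finger_gap: 0.017
gripper_force: 0.0
```

```bash
python3 - <<'E'
import st
from pf import *
run([[.05,0,.9,0],[.06,0,1.,0]])
E
```

```text
t 26.4 board xy [0.0385 0.0013] z -0.0117 toolx ang 0.258 F [ 0.   -0.09 -0.19] gap 0.017024891404612906
xn 0.0719 yc 0.0096 tilt 60.3deg yaw 0.076 cost 3178 white px [2587, 1247]
```

Emit:
{"method": "play_rows", "body": {
  "plan": [
    [-0.6,[0.002,0,0.0002],[0,0,0]],
    [-0.6,[0,0,0],[0,0,0]]
  ]
}}

```text
time: 26.75
tool_pos: [0.5765, -0.0036, -0.0115]
ee_rot: [-0.008, 0.99, 0.129, 0.06]
contact_force: [0.1, -0.1, -0.2]
finger_gap: 0.0174
gripper_force: 0.0
```

Emit:
{"method": "play_rows", "body": {
  "plan": [
    [-0.6,[-0.01,0,-0.0015],[0,0,0]],
    [-0.6,[-0.03,0,-0.004],[0,0,0]],
    [-0.6,[-0.04,0,-0.03],[0,0,0]],
    [-0.6,[-0.01,0,-0.06],[0,-0.12,0]],
    [-0.6,[0,0,-0.062],[0,0,0]]
  ]
}}

```text
time: 27.38
tool_pos: [0.4774, -0.0296, 0.135]
ee_rot: [0.0, 0.992, 0.129, -0.001]
contact_force: [2.3, 0.5, -0.3]
finger_gap: 0.017
gripper_force: 0.0
```

```bash
python3 - <<'E'
import st
from pf import *
run([[.055,0,.95,0],[-.026,0,0,0]])
im=get_image('side');c=cv2.GaussianBlur(im['color'],(3,3),0).astype(int)
for y in(-.04,0,.04):
    q=proj(im,T2(B,[[x,y,.005] for x in np.arange(-.08,.10,.004)]))
    print(y,''.join('D' if c[int(v),int(u)].max()<60 else 'B' if c[int(v),int(u),2]-c[int(v),int(u),0]>15 else str(c[int(v),int(u),1]//26) for u,v in q))
E
```

```text
t 27.375 board xy [-0.0622  0.0007] z 0.135 toolx ang 0.258 F [ 2.27  0.47 -0.26] gap 0.017021940410991646
xn 0.1119 yc -0.0188 tilt 83.2deg yaw 0.221 cost 4170 white px [3437, 1561]
-0.04 BBBBBBBBBBBBBBBBBBBBBBBBBBBBBBBB2223323333346
0 BBBBBBBBBBBBBBBBBBBBBBBBBBBBBBBB2223335677665
0.04 BBBBBBBBBBBBBBBBBBBBBBBBBBBBBBBB2467666643445
```

Emit:
{"method": "play_rows", "body": {
  "plan": [
    [-0.6,[0.055,0,0],[0,0,0]],
    [-0.6,[0.055,0,0],[0,0,0]],
    [-0.6,[0.055,0,0],[0,0,0]],
    [-0.6,[0.05,0,0],[0,0,0]],
    [-0.6,[0,0,0],[0,0,0]]
  ]
}}

```text
time: 28.15
tool_pos: [0.6883, 0.0265, 0.1315]
ee_rot: [-0.0, 0.992, 0.129, -0.0]
contact_force: [-0.2, -0.0, -1.2]
finger_gap: 0.0167
gripper_force: 0.0
```

Emit:
{"method": "play_rows", "body": {
  "plan": [
    [-0.6,[0,0,0.045],[0,0,0]],
    [-0.6,[0,0,0.035],[0,0,0]],
    [-0.6,[0,0,0.017],[0,0,0]],
    [-0.6,[0,0,0],[0,0,0]]
  ]
}}

```text
time: 28.65
tool_pos: [0.6852, 0.0255, 0.0355]
ee_rot: [-0.0, 0.992, 0.129, -0.001]
contact_force: [-0.1, 0.4, 0.1]
finger_gap: 0.0172
gripper_force: 0.0
```

```bash
python3 st.py
```

```text
t 28.65 board xy [0.1527 0.0024] z 0.0355 toolx ang 0.258 F [-0.13  0.36  0.11] gap 0.017186335163385375
```

Emit:
{"method": "play_rows", "body": {
  "plan": [
    [-0.6,[-0.01,0,0],[0,0,0]],
    [-0.6,[-0.01,0,0],[0,0,0]],
    [-0.6,[-0.006,0,0],[0,0,0]],
    [-0.6,[-0.006,0,0],[0,0,0]],
    [-0.6,[-0.006,0,0],[0,0,0]]
  ]
}}

```text
time: 29.28
tool_pos: [0.6501, 0.016, 0.0373]
ee_rot: [-0.0, 0.992, 0.129, 0.001]
contact_force: [0.9, 0.9, 0.1]
finger_gap: 0.0167
gripper_force: 0.1
```

Emit:
{"method": "play_rows", "body": {
  "plan": [
    [-0.6,[-0.006,0,0],[0,0,0]],
    [-0.6,[-0.006,0,0],[0,0,0]],
    [-0.6,[-0.006,0,0],[0,0,0]],
    [-0.6,[-0.006,0,0],[0,0,0]],
    [-0.6,[0,0,0],[0,0,0]]
  ]
}}

```text
time: 29.9
tool_pos: [0.6265, 0.0098, 0.037]
ee_rot: [-0.0, 0.992, 0.129, 0.0]
contact_force: [0.2, -0.2, 0.5]
finger_gap: 0.0167
gripper_force: 0.0
```

```bash
cat > p2.py <<'E'
import st
from pf import *
im=get_image('side');c=cv2.GaussianBlur(im['color'],(3,3),0).astype(int)
for z in(.005,.023):
  for y in(-.04,0,.04):
    q=proj(im,T2(B,[[x,y,z] for x in np.arange(-.08,.10,.004)]))
    print(z,y,''.join('D' if c[int(v),int(u)].max()<60 else 'B' if c[int(v),int(u),2]-c[int(v),int(u),0]>15 else str(c[int(v),int(u),1]//26) for u,v in q))
E
python3 p2.py
```

```text
t 29.9 board xy [0.092  0.0018] z 0.037 toolx ang 0.258 F [ 0.23 -0.16  0.51] gap 0.016723131350015484
0.005 -0.04 BBBBBBBBBBBBBBBBBBBBBBBBBBBBDDDD2235776653222
0.005 0 BBBBBBBBBBBBBBBBBBBBBBBBBBBBDDDD2467766433222
0.005 0.04 BBBBBBBBBBBBBBBBBBBBBBBBBBBBBBB25766654333455
0.023 -0.04 BBBBBBBBBBBBBBBBBBBBBBBBBBBBDDDDD223677764223
0.023 0 BBBBBBBBBBBBBBBBBBBBBBBBBBBBDDDD2256776532223
0.023 0.04 BBBBBBBBBBBBBBBBBBBBBBBBBBBBBDDD3577664332224
```

The lower edge has stayed at the foot, with liner visible up to x≈0.04, and the plate is rising. I'll keep pushing.

Emit:
{"method": "play_rows", "body": {
  "plan": [
    [-0.6,[-0.006,0,0],[0,0,0]],
    [-0.6,[-0.006,0,0],[0,0,0]],
    [-0.6,[-0.006,0,0],[0,0,0]],
    [-0.6,[-0.006,0,0],[0,0,0]],
    [-0.6,[0,0,0],[0,0,0]]
  ]
}}

```text
time: 30.58
tool_pos: [0.6033, 0.0037, 0.037]
ee_rot: [-0.0, 0.992, 0.129, 0.0]
contact_force: [0.5, 0.9, -0.0]
finger_gap: 0.0172
gripper_force: 0.0
```

```bash
python3 p2.py
```

```text
t 30.575 board xy [0.0679 0.0016] z 0.037 toolx ang 0.258 F [ 0.49  0.86 -0.01] gap 0.01719224622394969
0.005 -0.04 BBBBBBBBB46666666666666666666664BBBB333333222
0.005 0 BBBBBBBBB56666666766666667766664BBBB333333222
0.005 0.04 BBBBBBBB367777766666656666777765BBB3333333455
0.023 -0.04 BBBBBBBBB36666666666666666666532BBBB344332223
0.023 0 BBBBBBBBB36666666666667666666664BBBB333332223
0.023 0.04 BBBBBBBBB36666766766666677666664BBB3333332224
```

The plate now shows a uniform plain face from board x≈-0.044 to 0.044, so it lies flat and wells down. I'll withdraw upward, check, and hand in.

Emit:
{"method": "play_rows", "body": {
  "plan": [
    [-0.6,[0,0,-0.06],[0,0,0]],
    [-0.6,[0,0,-0.06],[0,0,0]],
    [-0.6,[0,0,-0.03],[0,0,0]],
    [-0.6,[0,0,0],[0,0,0]]
  ]
}}

```text
time: 31.12
tool_pos: [0.6057, 0.0038, 0.19]
ee_rot: [0.0, 0.992, 0.129, 0.003]
contact_force: [-1.0, -0.7, -0.1]
finger_gap: 0.0171
gripper_force: 0.0
```

```bash
python3 - <<'E'
from pf import *
import st
a=cv2.resize(cv2.imread('pics/scene0.png'),(512,384),interpolation=cv2.INTER_AREA).astype(int)[...,::-1]
b_=get_image('scene')['color'].astype(int);im=get_image('scene')
d=(cv2.GaussianBlur(np.abs(a-b_).max(2).astype(np.uint8),(5,5),0)>40)
for n,x,y in(('vial',.0,.10),('box',-.0,-.13),('tweezers',.115,0)):
    u,v=proj(im,T2(B,[[x,y,.015]]))[0].astype(int);print(n,u,v,'changed px',d[v-8:v+8,u-12:u+12].sum())
print(close_job())
E
```

```text
t 31.125 board xy [0.0703 0.0011] z 0.19 toolx ang 0.258 F [-0.97 -0.67 -0.09] gap 0.017098597205776733
vial 291 199 changed px 46
box 199 223 changed px 0
tweezers 269 246 changed px 0
the job is handed in; nothing more can be done
None
```

The plate lies flat and wells-down on the liner in front of the stop, and the job was handed in at about 31 s. It took a second tip-up: on the first, the fingertips slid onto the plate (33 N), and the push from behind then let it slide back down wells up. The box and tweezers look unmoved; 46 pixels changed around the vial, which I put down to shadow or the plate but did not check, and I did not recheck the jar or pipette.

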